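Put the lid on the ultrasonic cleaner

ROBOT

A 6-joint arm with a two-finger parallel gripper is mounted at the origin on the work surface. World frame = base frame: x ahead of the robot, y to its left, z up, the work surface at z = 0. Lengths are in mm, angles in rad, forces in N, time in s.
With the tool pointing down it reaches from about 350 to 975 mm from the base axis. Payload 7.1 kg.
Tool frame: the origin (TCP) lies between the finger pads, 19 mm behind the fingertips; this is the grasp point; z points along the fingers, y is the line along which they close (so a half turn about z gives the same grasp; the last joint's range is limited). The gripper opens to 88 mm and grips with 3 to 60 N. Pads are 20 mm wide; open, the fingers measure 115 mm over their backs; the gripper's body (75 mm by 178 mm) begins 61 mm behind the grasp point.
Start: joints at [-1.227, 0.423, 1.63, -0, 1.089, -0.019], TCP at [221.825, -584.293, 241.375] pointing down, gripper open.
Joint ranges: [-3, 3], [-0.9, 2.11], [0.09, 2.58], [-1.31, 4.45], [0.11, 2.69], [-2.54, 2.54]. Speed limits (rad/s): [2.39, 2.39, 3.01, 3.14, 3.14, 3.14].

INTERFACE

Orientations are given as a rotation vector (axis times angle).
In Python, from workcell import get_obs, optics, close_job, spotter gives the robot as it stands. The module is installed in compiled form; this text tells all that it offers.
- The arm moves only by the tool move_arm, never from a script. Its argument "rows" is a list of rows, each a list of 5 numbers: the shift along the tool's x, y, z in cm, then the turn about the tool's z in degrees, then the opening in per cent of the stroke, from 0 (shut) to 100 (fully open). A call has 1 to 10 rows; each row shifts and turns the commanded pose from where the row before left it, along the tool's axes as they then stand; what a row does not reach is not made up. A row lasts 1/8 s, in which the tool goes at most 62.5 mm and 10.7 degrees, less where a joint would pass 70% of its speed; a pose out of reach is approached as far as the arm can. A call with a gripper value outside its range is refused whole. The fingers move at their own pace and stop on an object; the grip force is fixed at half the most. Time passes only in rows, so rows that do not move let the fingers close. It gives the time, the measured TCP pose, the force, the opening and the grip force at its end, in the units of the state.
- get_obs(): the state, without advancing time (a new reading comes with each control period).
- optics.get_image(name): name is "scene" or "top" or "wrist"; returns the picture (384x512x3 uint8, blue, green, red); there is no depth.
- optics.calibration(name): a dict with "camera_matrix" (3x3 intrinsics, pixels), "xyz" and "orientation" of the camera in the world. Camera axes: x right, y down, z forward; pixel columns grow to the right and rows downward; lengths in mm; the calibration is good to about 2 mm. The wrist camera is an equidistant fisheye: a pixel r from the principal point sees the ray r / f radians off the axis. A picture is of the moment at which its call begins: read the wrist's pose just before it. calibration takes no time and is no camera call; for the wrist camera it gives the pose at the moment of the call.
- close_job(): hands the job in; it is judged then, once.
Trained networks look in the newest picture that a camera, given by its name, has taken for a name from the list of things; names that differ only in an ending like _2 or _b are one class to them, and where a whole thing is asked for, a point or a joint stands for the part that bears it (a point fixed in the world has none). Each returns a list of dicts, best first, with "conf" (0 to 1); they miss things now and then, are a little off and sometimes report something else, mostly with a low value. They report only what shows in the picture. A call takes as long as a camera call. They do not tell look-alikes from the thing itself.
- spotter.find_in(camera, label): "point" ([column, row] in pixels, amid what is visible of it).
- spotter.regions_of(camera, label): "region" (384x512 bool, what is visible of it) and "point" ([column, row] in pixels, amid what is visible of it).
The state is a dict: "t": time; "qpos": joint angles; "qvel": joint speeds; "joint_torque": joint torques, N m; "ee_pos": TCP position; "orientation": TCP orientation; "ft_force": force on the tool from outside, world axes, zero at the start; "moment": the same for the moment, N m; "width": finger opening in mm; "grasp_force": force on a finger pad.
Only numpy, scipy, OpenCV 4.12 (cv2) and the standard library are available. Lean on these libraries where they do the work, as an engineer would, in place of code of your own. Each camera call takes 0.05 s, during which the arm holds its last target. There are 200 camera calls.

TASK

The blue lid of the ultrasonic cleaner stands on edge in the white drip rack: lift it out, lean it on the wooden sloping stand with its handle outward and let go of it there. Then take it by its black handle and set it gently on the cleaner, lowering it until it is on the rim before you let go, so that it sits fully down all round, level and square with the tank. Leave the bowl, the cast and the bottle where they are.

Things in the scene. Friction and masses are not known exactly. Their poses are not given: they have to be found in the camera images.
- lid: Loose lid. Origin: centre of its seating plane (underside of the blue plate). Blue plate 194 (x) x 150 (y) mm, z 0 to 6; grey plug below, 172 x 128, z -10 to 0; black bar handle 90 (x) x 16 (y) on two end feet, z 22 to 44. z points out on the handle side. Starts on a long edge in the rack, y up, z along the rack's -y. Fits the tank either way round.
- lid_handle (a point): On the lid: the point in the handle bar to grip, 34 mm above the seating plane, centre of the bar (turns with the lid).
- rack: Fixed white drip rack, foot 200 (x) x 100 (y) x 8 mm, origin under its centre, z up. A 20 mm slot along x holds the lid's lower edge between walls whose tops are 38 mm (-y, handle side) and 53 mm (+y side) above the bench; the lid's upper edge is 158 mm above the bench.
- stand: Fixed wooden stand, foot 170 (x) x 130 (y) mm, origin on the bench, z up. Board 150 mm wide slopes at 40 degrees, low at -y, with a ledge across its low end. The lid leans with its plate's long edge on the ledge and plug on the board, handle up and to -y. The board ends 20 mm up-slope of the lid's centre, so the lid's upper 55 mm are free behind.
- stand_rest (a point): On the stand, 85 mm above the bench: where the lid's origin is when it lies fully on the stand. The lid's x then lies along the stand's x, its y up the slope, its z 40 degrees from vertical towards the stand's -y.
- cleaner: Fixed white ultrasonic cleaner, 204 (x) x 160 (y) x 115 mm high, origin under its centre on the bench, z up; an open steel tank with an opening 180 (x) x 136 (y) mm in its top, walls 12 mm thick. Control panel on its +x end.
- cleaner_rim (a point): Centre of the cleaner's opening at rim height (115 mm). The seated lid's origin is here, its x along the cleaner's x (either way), 4 mm play all round.
- bowl: Bystander: green mixing bowl, 110 mm across, 60 mm high, origin under its centre.
- cast: Bystander: plaster cast with pink gum and white teeth, 60 x 70 x 42 mm, origin under its centre.
- bottle: Bystander: white bottle with red cap, 56 mm across, 130 mm high, origin under its centre.
Not all that is in view belongs to the job. Several things have the shape of the lid; the one meant has the colours described above.

How it is judged:
By the outcome, as a careful person would: the job done as asked, in the order asked, and still so for the second after the job is handed in, with the robot touching nothing.
It also fails if it takes over 58 s, if anything falls off the work surface, if the arm or the gripper's body presses on something with over 40 N, if the wrist force passes 120 N, or if a joint passes its speed limit or range.

## Working session

There is one attempt and no reset: what is moved stays moved. The work goes in short steps, Python scripts to look and compute and a tool call to move; the robot and the scene stay as the last step left them, time stands still between calls to the robot, and variables do not carry over. Pictures are saved under pics/ and viewed, at most 10 in all, crops included, and the job is handed in when it is done.

Besides the shell and the picture viewer there is one more tool, called after ">>>" as name([rows], argument=value, ...), one row to a line, values as JSON. move_arm: Moves the arm, as the interface text tells. Its arguments: {"type":"object","properties":{"rows":{"type":"array","items":{"type":"array","items":{"type":"number"}}}},"required":["rows"]}

```bash
mkdir -p pics; python3 - <<'E'
from workcell import get_obs, optics
import cv2
for n in("scene","top"):
    cv2.imwrite(f"pics/{n}0.png",optics.get_image(n))
    c=optics.calibration(n);print(n,c)
print(get_obs())
E
```

```text
scene {'camera_matrix': array([[411.62585088,   0.        , 259.27765138],
       [  0.        , 411.62585088, 184.46756279],
       [  0.        ,   0.        ,   1.        ]]), 'xyz': array([1001.56260612,  820.19719816,  732.13776371]), 'orientation': array([-0.68382842, -2.48043895,  1.36077455])}
top {'camera_matrix': array([[366.13904194,   0.        , 256.12489823],
       [  0.        , 366.13904194, 194.5392227 ],
       [  0.        ,   0.        ,   1.        ]]), 'xyz': array([ 423.32238004,  -75.80056597, 1250.87098787]), 'orientation': array([-2.19105428,  2.16077792, -0.03293523])}
{'t': 0.1, 'qpos': array([-1.22702427e+00,  4.23786718e-01,  1.63061185e+00, -3.87407459e-06,
        1.08857867e+00, -1.89946384e-02]), 'qvel': array([ 0.00052476, -0.00139799, -0.00242211,  0.00016697, -0.00132147,
        0.00014009]), 'joint_torque': array([-3.57776810e-05, -5.45610166e+01, -2.74324107e+01,  6.44758763e-02,
        1.87130476e-02, -2.44123066e-05]), 'ee_pos': array([ 221.65498757, -583.86682303,  240.66616158]), 'orientation': array([-3.08871118e+00, -5.66469544e-01,  3.56791270e-04]), 'ft_force': array([-0.61875094, -0.56552223,  0.60917851]), 'moment': array([-0.04327943,  0.02506867,  0.00742867]), 'grasp_force': 0.0, 'width': 87.60453581151717}
```

View pics/scene0.png

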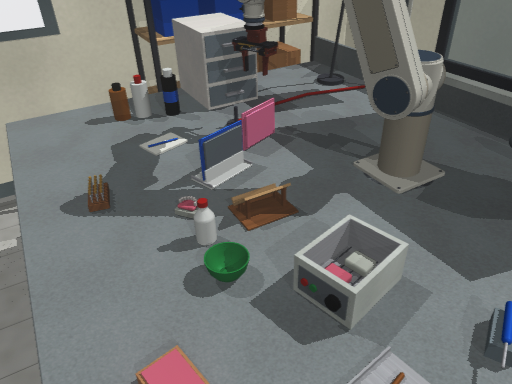

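View pics/top0.png

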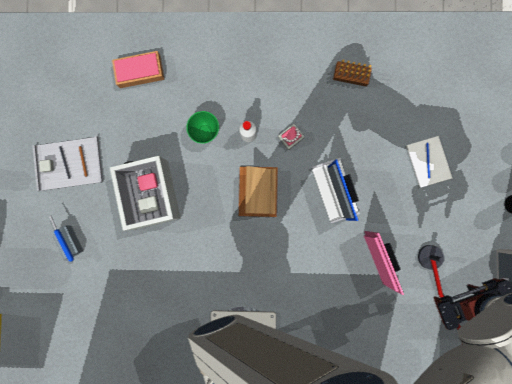

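The blue lid is at scene (222,150) and top (343,190), standing in the white rack. The pink lid at scene (258,123), top (383,263) is the look-alike, and the pink pads at top (137,68) are clutter. I choose the blue one. The stand is at top (258,190) and the cleaner at (141,193). Next I check a close crop and get the masks.

```bash
python3 - <<'E'
from workcell import optics, spotter
import cv2,numpy as np
im={n:optics.get_image(n) for n in("top","scene")}
out={}
for n in im:
    for l in("lid","rack","stand","cleaner"):
        for i,d in enumerate(spotter.regions_of(n,l)[:3]):
            r=d["region"];out[f"{n}_{l}_{i}"]=r
            print(n,l,i,round(d["conf"],2),np.round(d["point"]),r.sum())
np.savez("reg.npz",**out)
a=cv2.resize(im["top"][145:235,225:385],None,fx=5,fy=5,interpolation=cv2.INTER_CUBIC)
cv2.imwrite("pics/c1.png",a)
b=cv2.resize(im["scene"][110:230,180:310],None,fx=5,fy=5,interpolation=cv2.INTER_CUBIC)
cv2.imwrite("pics/c2.png",b)
E
```

```text
top lid 0 0.9 [383. 260.] 1174
top lid 1 0.74 [342. 190.] 952
top rack 0 0.58 [330. 191.] 1007
top stand 0 0.61 [258. 189.] 1895
top cleaner 0 0.87 [145. 193.] 3809
scene lid 0 0.89 [258. 124.] 1235
scene lid 1 0.69 [218. 145.] 1332
scene rack 0 0.91 [221. 171.] 1068
scene rack 1 0.39 [204. 223.] 819
scene stand 0 0.71 [261. 205.] 2012
scene stand 1 0.38 [350. 269.] 8152
scene cleaner 0 0.75 [350. 269.] 8355
```

View pics/c1.png

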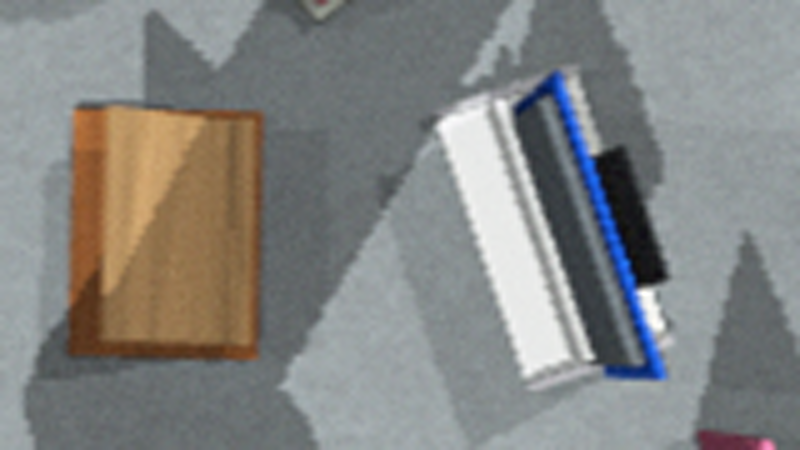

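View pics/c2.png

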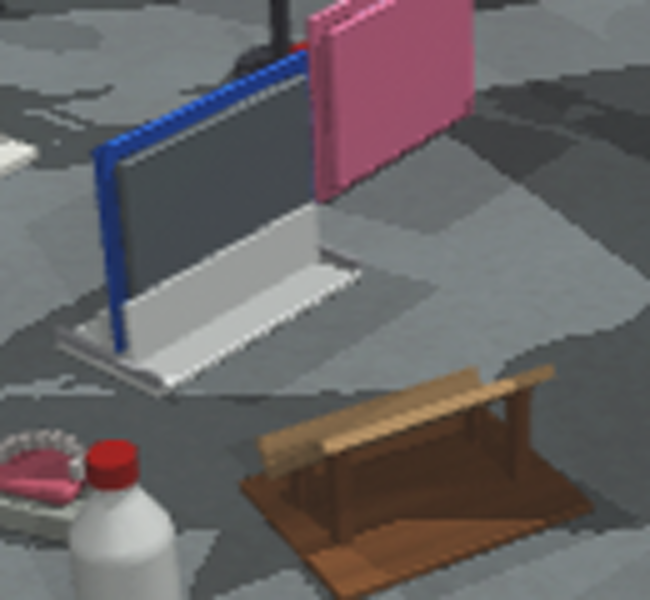

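The crops confirm the blue lid at top (342,190), plug side towards +y and handle towards -y. The stand is high on the +y side with its ledge on the -y side. Next I fit poses by silhouette.

```bash
cat > h.py <<'E'
import numpy as np,cv2
from scipy.spatial.transform import Rotation as R
from scipy.optimize import minimize
from workcell import optics
C={n:optics.calibration(n) for n in("top","scene")}
def proj(n,P):
    c=C[n];p=(np.atleast_2d(P)-c["xyz"])@R.from_rotvec(c["orientation"]).as_matrix()
    q=p@c["camera_matrix"].T;return q[:,:2]/q[:,2:]
def plane(n,uv,z):
    c=C[n];d=R.from_rotvec(c["orientation"]).apply(np.linalg.inv(c["camera_matrix"])@[*uv,1])
    return c["xyz"]+d*(z-c["xyz"][2])/d[2]
def box(x0,x1,y0,y1,z0,z1): return np.array([[x,y,z] for x in(x0,x1) for y in(y0,y1) for z in(z0,z1)],float)
def render(n,parts):
    m=np.zeros((384*4,512*4),np.uint8)
    for P in parts:
        h=cv2.convexHull(((proj(n,P)+.5)*4-.5).astype(np.float32)).round().astype(np.int32);cv2.fillConvexPoly(m,h,255)
    return cv2.resize(m,(512,384),interpolation=cv2.INTER_AREA)/255.
def fit(model,p0,masks,step,ign={}):
    def cost(p):
        s=0
        for n,m in masks.items():
            r=render(n,model(p));w=1-ign.get(n,np.zeros_like(r))
            s+=(np.abs(r-m)*w).sum()/m.sum()
        return s
    best=None
    for k in range(3):
        p0=np.array(p0,float);S=np.vstack([p0]+[p0+np.eye(len(p0))[i]*step[i]*(-1)**k for i in range(len(p0))])
        r=minimize(cost,p0,method="Nelder-Mead",options=dict(initial_simplex=S,maxiter=250));p0=r.x
    return r.x,r.fun
LID=[box(-97,97,-75,75,0,6),box(-86,86,-64,64,-10,0),box(-45,45,-8,8,22,44),box(-45,-33,-8,8,6,22),box(33,45,-8,8,6,22)]
def lidT(parts,o,M): return [np.array(o)+P@M.T for P in parts]
E
python3 - <<'E'
from h import *
g=np.load("reg.npz")
Rz=lambda a:R.from_euler("z",a,degrees=True).as_matrix()
# cleaner
mod=lambda p:[np.array([p[0],p[1],0])+box(-102,102,-80,80,0,115)@Rz(p[2]).T]
c=plane("top",(141,193),115);print("c",c)
for ms in(["top","scene"],["top"],["scene"]):
  for y0 in (0,90):
    print(ms,fit(mod,[c[0],c[1],y0+5],{n:g[n+"_cleaner_0"] for n in ms},[10,10,8]))
# lid in rack: yaw, lean
def lm(p):
    M=Rz(p[2])@R.from_euler("x",90+p[3],degrees=True).as_matrix()
    return lidT(LID,[p[0],p[1],83],M)
c=plane("top",(348,190),150);print("l",c)
for ms in(["top","scene"],["top"],["scene"]):
  ig={n:g[n+"_rack_0"].astype(float) for n in ms}
  print(ms,fit(lm,[c[0],c[1],15,0],{n:g[n+"_lid_1"] for n in ms},[10,10,8,3],ig))
# stand: clicks
cr=lambda u,v:((u+.5)/5-.5+225,(v+.5)/5-.5+145)
for nm,uv,z in [("footRB",(258,358),8),("RT",(262,110),8),("LT",(75,105),8),("LB",(68,355),8),("boardhighT",(108,107),90),("boardhighB",(100,343),90),("lidTopT",(557,72),158),("lidTopB",(663,377),158)]:
    print(nm,plane("top",cr(*uv),z).round(1))
E
```

```text
c [492.01991582 320.70953872 115.        ]
['top', 'scene'] (array([491.97837697, 321.35218336,  13.70807521]), np.float64(0.07547209088100743))
['top', 'scene'] (array([492.08011577, 320.74908478, 120.66379918]), np.float64(0.5015116871138515))
['top'] (array([494.21098376, 322.04715626,  14.18020212]), np.float64(0.03518086678094708))
['top'] (array([495.9437228 , 320.18042602, 123.53298702]), np.float64(0.28720110779938124))
['scene'] (array([488.78965525, 319.95389175,  14.21249231]), np.float64(0.023109327513171636))
['scene'] (array([489.70916373, 320.40491182, 119.30496617]), np.float64(0.20624728646695062))
l [ 506.96080918 -316.93845188  150.        ]
['top', 'scene'] (array([ 5.05705811e+02, -3.07456588e+02,  2.11707354e+01, -4.45792030e-01]), np.float64(0.07789237581625125))
['top'] (array([ 5.06779437e+02, -3.07218396e+02,  2.03450812e+01,  2.54919721e-01]), np.float64(0.02937057175811501))
['scene'] (array([ 505.1589186 , -308.36376507,   21.47236086,   -3.19806123]), np.float64(0.02705646823293882))
footRB [ 425.8 -106.7    8. ]
RT [ 594.8 -107.5    8. ]
LT [596.8  20.4   8. ]
LB [425.9  22.2   8. ]
boardhighT [584.3  -7.1  90. ]
boardhighB [433.6  -4.5  90. ]
lidTopT [ 598.8 -279.6  158. ]
lidTopB [ 417.8 -342.2  158. ]
```

```bash
python3 - <<'E'
from h import *
from workcell import get_obs
g=np.load("reg.npz")
s,c=np.sin(np.radians(40)),np.cos(np.radians(40))
Mx=R.from_euler("x",40,degrees=True).as_matrix()
def sm(p,t=8,f=8):
    x,y,a,dy=p;M=R.from_euler("z",a,degrees=True).as_matrix()
    o=np.array([0,dy,85])
    L=[box(-85,85,-65,65,0,f),o+box(-75,75,-75,20,-10-t,-10)@Mx.T,o+box(-75,75,-75-t,-75,-10-t,8)@Mx.T]
    return [np.array([x,y,0])+P@M.T for P in L]
for t in(6,10):
  for ms in(["top","scene"],["top"]):
    p,f=fit(lambda q:sm(q,t),[510,-43,-.6,15],{n:g[n+"_stand_0"] for n in ms},[6,6,3,5]);print(t,ms,p.round(1),f)
o=get_obs();M=R.from_rotvec(o["orientation"]).as_matrix();print(M.round(3),np.degrees(np.arctan2(M[1,1],M[0,1])),o["ee_pos"])
E
```

```text
6 ['top', 'scene'] [ 5.083e+02 -4.380e+01 -5.000e-01  1.220e+01] 0.09455544039297764
6 ['top'] [509.7 -44.3  -0.6  11.9] 0.026211392208598475
10 ['top', 'scene'] [508.6 -43.9  -0.9  10.8] 0.09046854883940703
10 ['top'] [509.8 -44.5  -0.7  10.7] 0.02726266232086502
[[ 0.935  0.355  0.   ]
 [ 0.355 -0.935 -0.   ]
 [-0.     0.    -1.   ]] -69.21078446126916 [ 221.84728824 -584.29122817  241.39268809]
```

>>> move_arm([
  [4.4,1.65,0,0,100],
  [4.4,1.65,0,0,100],
  [4.4,1.65,0,0,100],
  [4.4,1.65,0,0,100],
  [4.4,1.65,0,0,100],
  [4.4,1.65,0,0,100],
  [1.65,-4.35,0,0,100],
  [1.65,-4.35,0,0,100],
  [1.65,-4.35,0,0,100],
  [1.65,-4.35,0,0,100],
])

```text
t: 1.85
ee_pos: [503.6, -395.6, 241.3]
orientation: [3.09, 0.567, 0.0]
ft_force: [0.2, 0.9, 1.3]
width: 87.8
grasp_force: 0.0
```

>>> move_arm([
  [1.1,-2.8,0,0,50],
  [1.1,-2.8,0,0,50],
  [1.15,-2.75,0,0,50],
  [0,0,2.5,0,50],
  [0,0,2.5,0,50],
  [0,0,1.5,0,50],
  [0,0,1.2,0,50],
  [0,0,1.1,0,50],
  [0,0,0,0,50],
])

```text
t: 2.98
ee_pos: [505.1, -307.0, 152.7]
orientation: [-3.089, -0.566, 0.001]
ft_force: [-0.6, -0.1, 0.2]
width: 43.9
grasp_force: 0.0
```

```bash
python3 - <<'E'
from workcell import optics,get_obs
import cv2
print(get_obs()["ee_pos"])
w=optics.get_image("wrist");s=optics.get_image("scene")[90:210,160:320];t=optics.get_image("top")[130:250,260:420]
s,t=[cv2.resize(a,(480,360),interpolation=cv2.INTER_CUBIC) for a in(s,t)]
import numpy as np
w=cv2.resize(w,(320,240));a=np.vstack([s[:, :400],np.zeros((0,400,3),np.uint8)])
img=np.zeros((600,800,3),np.uint8);img[:300,:400]=cv2.resize(s,(400,300));img[:300,400:]=cv2.resize(t,(400,300));img[300:540,:320]=w
cv2.imwrite("pics/g1.png",img)
E
```

```text
[ 505.08017413 -307.00510818  152.67393738]
```

View pics/g1.png

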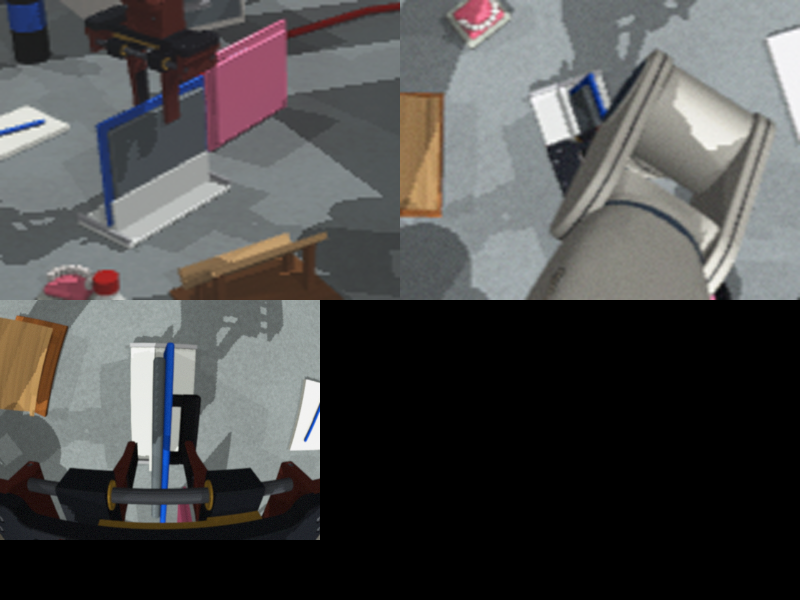

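The picture shows the open fingers straddling the blue lid's upper edge: wrist inset lid at column 163, fingers at 125 and 195. Closing and lifting.

>>> move_arm([
  [0,0,0,0,0],
  [0,0,0,0,0],
  [0,0,0,0,0],
  [0,0,0,0,0],
  [0,0,-0.5,0,0],
  [0,0,-1,0,0],
  [0,0,-2,0,0],
  [0,0,-2.5,0,0],
  [0,0,-3,0,0],
  [0,0,-3,0,0],
])

```text
t: 4.38
ee_pos: [505.2, -307.0, 274.8]
orientation: [3.09, 0.567, 0.0]
ft_force: [0.0, -0.4, -1.5]
width: 15.8
grasp_force: 29.9
```

```bash
python3 - <<'E'
from h import *
from workcell import spotter
optics.get_image("top");optics.get_image("scene")
a=np.linspace(0,2*np.pi,24)
cyl=lambda x,y,r,z0,z1:np.array([[x+r*np.cos(t),y+r*np.sin(t),z] for t in a for z in(z0,z1)])
m={}
for n in("top","scene"):
    d=spotter.regions_of(n,"bottle")
    for e in d[:2]: print(n,e["conf"],e["point"])
    m[n]=d[0]["region"]
for k in(["top"],["scene"],["top","scene"]):
    print(k,fit(lambda p:[cyl(p[0],p[1],28,0,85),cyl(p[0],p[1],14,80,130)],[630,-51],{n:m[n] for n in k},[8,8]))
E
```

```text
top 0.72 [248.2, 132.6]
scene 0.74 [204.2, 224.8]
['top'] (array([445.25255585, -91.75821209]), np.float64(1.8031526336024606))
['scene'] (array([705.20359528,  -8.53763286]), np.float64(0.07915973277379833))
['top', 'scene'] (array([705.81820634, -10.40184847]), np.float64(0.18517828084855242))
```

>>> move_arm([
  [1.73,-4.33,0,0,0],
  [1.73,-4.33,0,0,0],
  [1.73,-4.33,0,0,0],
  [1.73,-4.33,0,0,0],
  [1.73,-4.33,0,0,0],
  [0,0,0,7.2,0],
  [0,0,0,7.2,0],
  [0,0,0,7.1,0],
  [0,0,0,0,0],
])

```text
t: 5.7
ee_pos: [508.6, -73.8, 271.9]
orientation: [-3.141, 0.018, 0.004]
ft_force: [-0.8, 0.9, -2.5]
width: 15.9
grasp_force: 30.0
```

```bash
python3 - <<'E'
from h import *
from workcell import get_obs
o=get_obs();M=R.from_rotvec(o["orientation"]).as_matrix();print(o["ee_pos"],np.degrees(np.arctan2(M[1,1],M[0,1])),o["ft_force"])
s=optics.get_image("scene")[60:250,170:330]
cv2.imwrite("pics/s1.png",cv2.resize(s,None,fx=3,fy=3,interpolation=cv2.INTER_CUBIC))
E
```

```text
[508.55508335 -73.80191912 271.86963174] -90.64382103413203 [-0.80959119  0.90703538 -2.47460825]
```

View pics/s1.png

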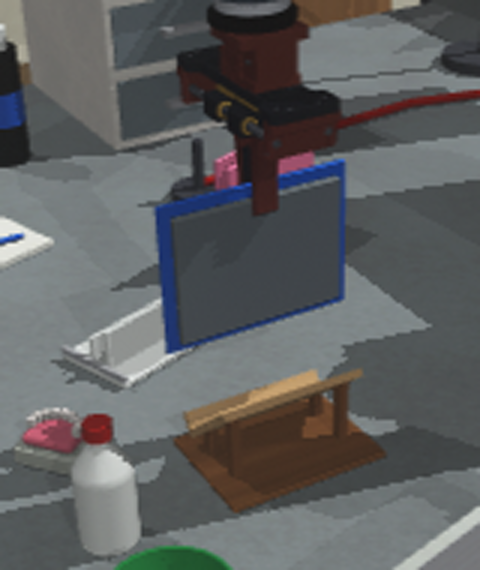

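The lid hangs upright over the stand, plug towards +y and parallel to the board. Lowering it into the ledge.

>>> move_arm([
  [0,0,3,0,0],
  [0,0,3,0,0],
  [0,0,1.5,0,0],
  [0,0,0.5,0,0],
  [0,0,0.3,0,0],
  [0,0,0,0,0],
])

```text
t: 6.5
ee_pos: [509.9, -74.1, 191.0]
orientation: [3.141, -0.019, 0.002]
ft_force: [0.0, -0.1, -2.0]
width: 15.5
grasp_force: 30.0
```

>>> move_arm([
  [0,0,0.4,0,0],
  [0,0,0.4,0,0],
  [0,0,0,0,0],
])

```text
t: 6.88
ee_pos: [509.2, -74.0, 182.1]
orientation: [-3.141, 0.02, 0.001]
ft_force: [0.7, 0.5, -2.1]
width: 15.7
grasp_force: 30.0
```

>>> move_arm([
  [0,0,0.3,0,0],
  [0,0,0,0,0],
])

```text
t: 7.12
ee_pos: [509.8, -74.3, 179.7]
orientation: [3.141, -0.019, 0.001]
ft_force: [-0.3, -1.2, 2.1]
width: 15.4
grasp_force: 30.0
```

>>> move_arm([
  [0,0.2,0.2,0,0],
  [0,0,0,0,0],
])

```text
t: 7.38
ee_pos: [510.1, -76.4, 178.0]
orientation: [3.141, -0.019, 0.003]
ft_force: [0.2, -1.0, 4.7]
width: 15.2
grasp_force: 30.0
```

>>> move_arm([
  [0,0.2,0.1,0,0],
  [0,0.2,0.1,0,0],
  [0,0,0,0,0],
])

```text
t: 7.75
ee_pos: [510.1, -79.4, 177.3]
orientation: [-3.14, 0.021, -0.003]
ft_force: [-4.8, 4.1, 20.1]
width: 15.9
grasp_force: 30.1
```

The lid's lower edge is in the ledge groove (reaction upward and toward +y). Opening a little, then tilting it toward +y between the fingers.

>>> move_arm([
  [0,0,-0.15,0,0],
  [0,0,0,0,34],
  [0,0,0,0,34],
  [0,-0.8,0,0,34],
  [0,-0.8,0,0,34],
  [0,-0.8,0,0,34],
  [0,0,0,0,34],
  [0,0,0,0,34],
])

```text
t: 8.75
ee_pos: [509.7, -55.8, 176.9]
orientation: [3.142, -0.019, 0.0]
ft_force: [0.9, -0.0, -0.7]
width: 29.9
grasp_force: 0.2
```

```bash
python3 - <<'E'
from h import *
s=optics.get_image("scene")[90:250,200:340];w=optics.get_image("wrist")
img=np.zeros((480,800,3),np.uint8);img[:,:420]=cv2.resize(s,(420,480),interpolation=cv2.INTER_CUBIC);img[:285,420:]=cv2.resize(w,(380,285));cv2.imwrite("pics/s2.png",img)
E
```

```text
(no output)
```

View pics/s2.png

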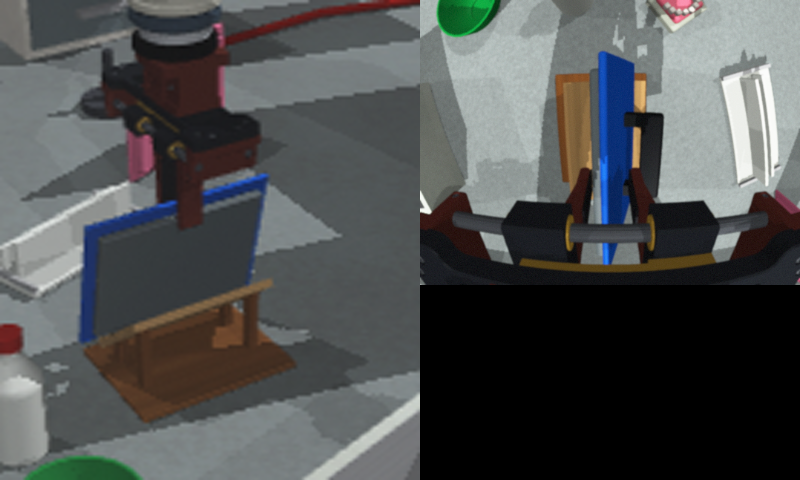

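The lid leans to +y on the rear finger with its lower edge on the ledge. Following the arc down.

>>> move_arm([
  [0,-0.5,0.1,0,42],
  [0,-0.6,0.2,0,51],
  [0,-0.8,0.3,0,51],
  [0,-0.8,0.4,0,51],
  [0,-0.7,0.5,0,51],
  [0,-0.7,0.5,0,51],
  [0,-0.6,0.6,0,51],
  [0,-0.5,0.6,0,51],
  [0,0,0,0,51],
])

```text
t: 9.98
ee_pos: [510.4, -3.1, 144.5]
orientation: [-3.141, 0.019, 0.0]
ft_force: [-1.0, 4.8, 3.1]
width: 44.7
grasp_force: 2.4
```

>>> move_arm([
  [0,-0.5,0.5,0,51],
  [0,-0.4,0.3,0,51],
  [0,-0.4,0,0,51],
  [0,0,0,0,51],
])

```text
t: 10.48
ee_pos: [510.5, 9.1, 136.8]
orientation: [3.141, -0.019, -0.0]
ft_force: [-0.1, 0.1, -0.8]
width: 44.7
grasp_force: 0.0
```

```bash
python3 - <<'E'
from h import *
s=optics.get_image("scene")[90:250,200:340];w=optics.get_image("wrist")
img=np.zeros((480,800,3),np.uint8);img[:,:420]=cv2.resize(s,(420,480),interpolation=cv2.INTER_CUBIC);img[:285,420:]=cv2.resize(w,(380,285));cv2.imwrite("pics/s3.png",img)
E
```

```text
(no output)
```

View pics/s3.png

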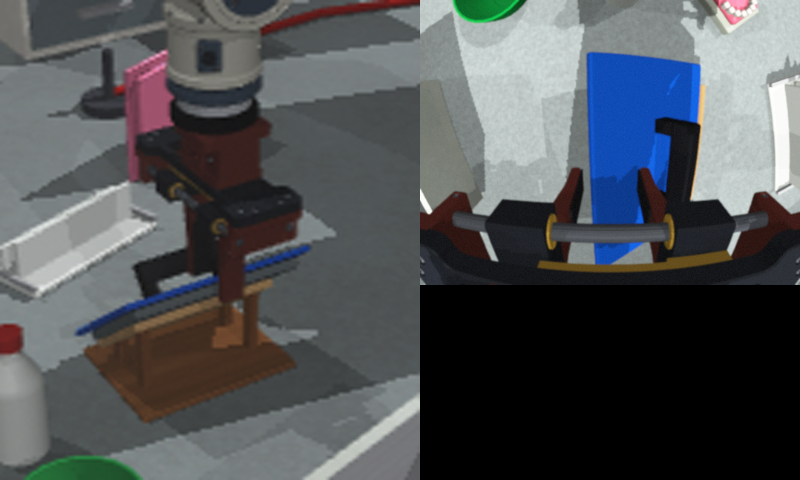

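The lid lies on the stand, handle outward, free of the fingers. Rising clear and measuring its pose.

>>> move_arm([
  [0,-0.3,-1,0,51],
  [0,0,-3,0,51],
  [0,0,-4,0,51],
  [0,0,-4,0,51],
  [0,3,-2,0,51],
  [0,3.2,-1,0,51],
  [0,0,0,0,51],
])

```text
t: 11.45
ee_pos: [510.2, -51.3, 288.6]
orientation: [3.141, -0.024, 0.004]
ft_force: [-0.3, 1.2, 1.0]
width: 44.7
grasp_force: 0.0
```

```bash
python3 - <<'E'
from h import *
from workcell import spotter,get_obs
s=optics.get_image("scene")
ls=spotter.regions_of("scene","lid")
for e in ls: print(e["conf"],e["point"],e["region"].sum())
e=min(ls,key=lambda e:abs(e["point"][0]-262)+abs(e["point"][1]-190));m=e["region"]
print(get_obs()["ee_pos"])
def mod(p):
    M=R.from_euler("z",p[2],degrees=True).as_matrix()@R.from_euler("x",p[3],degrees=True).as_matrix()
    return lidT(LID,[p[0],p[1],85],M)
for t in(36,40,44): print(fit(mod,[510,-34,-.7,t],{"scene":m},[6,6,3,3]))
r=render("scene",mod([510,-34,-.7,40]));print("nominal err",np.abs(r-m).sum()/m.sum())
v=s.copy();v[...,2]=np.maximum(v[...,2],(r>.5)*160);
w=optics.get_image("wrist")
img=np.zeros((480,800,3),np.uint8);img[:,:420]=cv2.resize(v[90:250,200:340],(420,480));img[:285,420:]=cv2.resize(w,(380,285));cv2.imwrite("pics/s4.png",img)
E
```

```text
0.92 [260.2, 179.7] 885
0.66 [249.5, 129.5] 640
[509.52454813 -49.83157412 287.12001914]
(array([ 5.06927080e+02, -3.45240010e+01, -3.02434852e-01,  3.95447987e+01]), np.float64(0.1555511244045641))
(array([ 5.06298870e+02, -3.46812665e+01,  2.47788111e-01,  3.94469694e+01]), np.float64(0.15515675196632325))
(array([ 5.07388605e+02, -3.45211242e+01,  3.41938591e-01,  3.98823661e+01]), np.float64(0.15274620582696355))
nominal err 0.17426387504154203
```

View pics/s4.png

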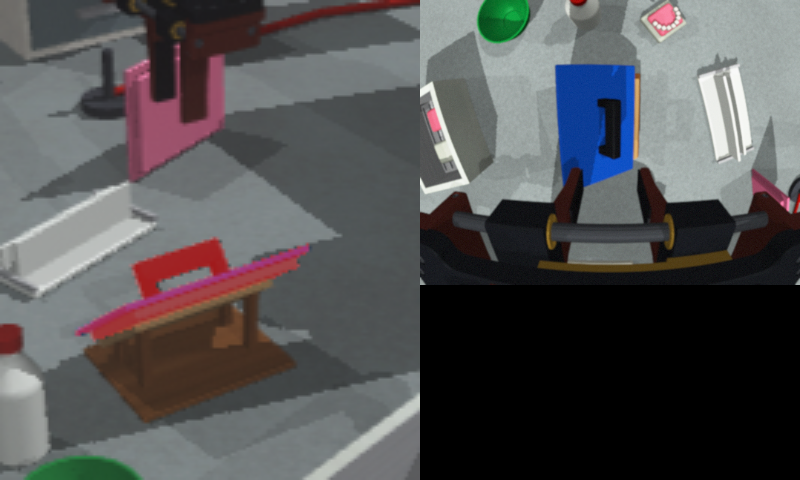

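The overlay of the nominal pose matches the lid: origin near (509,-34,85), 40°, yaw about 0. Descending on the handle.

>>> move_arm([
  [0,0.65,3,0,43],
  [0,0,4,0,43],
  [0,0,4,0,43],
  [0,0,3,0,43],
  [0,0,1.5,0,43],
  [0,0,0.8,0,43],
  [0,0,0,0,43],
  [0,0,0,0,43],
])

```text
t: 12.6
ee_pos: [510.4, -56.5, 124.8]
orientation: [3.141, -0.019, 0.003]
ft_force: [-0.6, -0.0, 0.2]
width: 38.1
grasp_force: 0.0
```

>>> move_arm([
  [0,0,0,0,33],
  [0,0,0.4,0,33],
  [0,0,0,0,33],
])

```text
t: 12.98
ee_pos: [510.2, -56.2, 120.2]
orientation: [-3.141, 0.02, -0.002]
ft_force: [1.4, 5.3, 3.0]
width: 29.1
grasp_force: 2.5
```

>>> move_arm([
  [0,0,0,0,20],
  [0,0,0,0,0],
  [0,0,0,0,0],
  [0,0,0,0,0],
])

```text
t: 13.48
ee_pos: [510.0, -56.1, 120.1]
orientation: [-3.141, 0.02, -0.001]
ft_force: [0.2, 5.8, 4.0]
width: 24.3
grasp_force: 30.0
```

>>> move_arm([
  [0,0,-0.4,0,0],
  [0,0,-0.6,0,0],
  [0,0,-1,0,0],
  [0,0,-1,0,0],
  [0,0,-1,0,0],
  [0,0,0,0,0],
])

```text
t: 14.22
ee_pos: [510.3, -56.6, 161.0]
orientation: [3.141, -0.019, 0.003]
ft_force: [1.1, 0.6, -2.3]
width: 24.7
grasp_force: 30.0
```

```bash
python3 - <<'E'
from h import *
s=optics.get_image("scene")[60:250,190:350];w=optics.get_image("wrist")
img=np.zeros((480,800,3),np.uint8);img[:,:404]=cv2.resize(s,(404,480),interpolation=cv2.INTER_CUBIC);img[:285,420:]=cv2.resize(w,(380,285));cv2.imwrite("pics/s5.png",img)
E
```

```text
(no output)
```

View pics/s5.png

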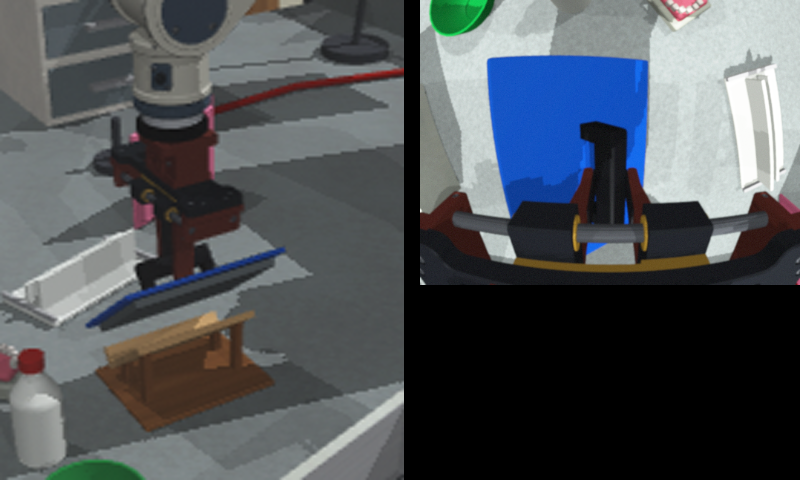

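The lid is held but still tilted about 32° (bar gripped on its corners, opening 24.7 mm). I will level it by easing its low half onto the board's top end, where squeezing should turn the bar flat at 16 mm.

>>> move_arm([
  [0,0,-2.5,0,0],
  [0,-2,0,0,0],
  [0,-2.5,0,0,0],
  [0,-2.4,0,0,0],
  [0,0,1,0,0],
  [0,0,0.5,0,0],
  [0,0,0.4,0,0],
  [0,0,0,0,0],
])

```text
t: 15.32
ee_pos: [510.6, 14.0, 167.8]
orientation: [-3.137, 0.024, -0.0]
ft_force: [-8.6, 13.2, 25.4]
width: 24.0
grasp_force: 30.0
```

>>> move_arm([
  [0,0,0.4,0,0],
  [0,0,0.4,0,0],
  [0,0,0,0,0],
])

```text
t: 15.7
ee_pos: [514.2, 15.1, 162.3]
orientation: [-3.136, 0.024, -0.013]
ft_force: [-6.7, 21.2, 38.7]
width: 24.1
grasp_force: 30.0
```

```bash
python3 - <<'E'
from h import *
s=optics.get_image("scene")[60:250,190:350];w=optics.get_image("wrist")
img=np.zeros((480,800,3),np.uint8);img[:,:404]=cv2.resize(s,(404,480),interpolation=cv2.INTER_CUBIC);img[:285,420:]=cv2.resize(w,(380,285));cv2.imwrite("pics/s6.png",img)
E
```

```text
(no output)
```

View pics/s6.png

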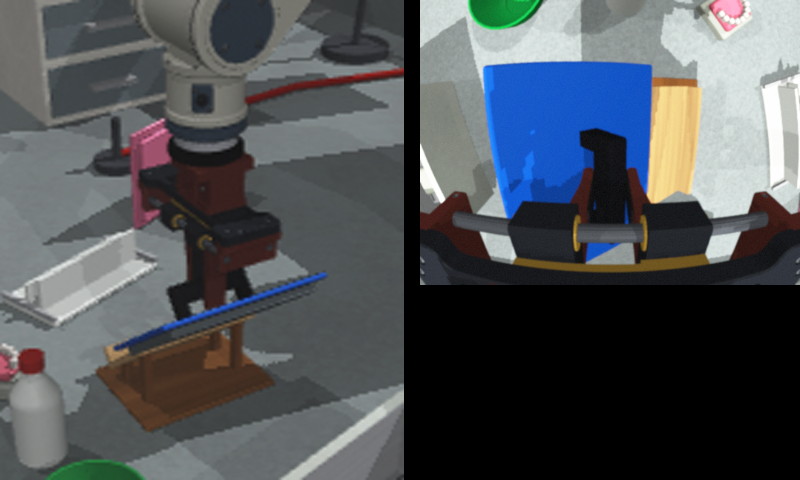

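I have now used up the picture views (one over the limit, in fact), so from here on it is numbers only. The force direction shows that the board end hooks behind the plug's side, which gives no levelling torque. Backing up and contacting the plug face instead.

>>> move_arm([
  [0,0,-1,0,0],
  [0,0,-1,0,0],
  [0,1.2,0,0,0],
  [0,0,0.6,0,0],
  [0,0,0.4,0,0],
  [0,0,0,0,0],
])

```text
t: 16.55
ee_pos: [509.8, 0.4, 166.9]
orientation: [-3.141, 0.02, 0.003]
ft_force: [0.5, 0.1, -1.9]
width: 24.2
grasp_force: 30.0
```

```bash
cat > est.py <<'E'
from h import *
from workcell import get_obs
import sys
def est(w0,n="scene",tilt=28,yaw=None):
    o=get_obs();im=optics.get_image(n);h=cv2.cvtColor(im,cv2.COLOR_BGR2HSV)
    x,y,z=o["ee_pos"];M=R.from_rotvec(o["orientation"]).as_matrix()
    yaw0=np.degrees(np.arctan2(M[1,1],M[0,1]))+90
    m=cv2.inRange(h,(108,120,50),(125,255,255))>0
    ctr=proj(n,[x,y,z-35])[0];yy,xx=np.mgrid[:384,:512];m&=(np.hypot(xx-ctr[0],yy-ctr[1])<90)
    # visible blue = plate minus plug silhouette (scene sees underside) : blue against render of plate edges
    def cost(p):
        Mm=R.from_euler("ZX",[p[1],p[0]],degrees=True).as_matrix()
        hc=np.array([x+p[2],y+p[3],z+p[4]]);org=hc-Mm@[0,0,34]
        L=lidT(LID,org,Mm);pl=render(n,L[:1])
        cam=(C[n]["xyz"]-org)@Mm
        if cam[2]<0: pl=np.clip(pl-render(n,L[1:2]),0,1)
        else: pl=np.clip(pl-render(n,L[2:]),0,1)
        return np.abs(pl-m).sum()/m.sum()
    best=None
    for t in(tilt,tilt-12,tilt+8):
        p=np.array([t,yaw0,0,0,-9.]);S=np.vstack([p]+[p+d for d in np.diag([5,2,3,3,4.])])
        r=minimize(cost,p,method="Nelder-Mead",options=dict(initial_simplex=S,maxiter=200))
        if best is None or r.fun<best.fun: best=r
    print(n,"blue",m.sum(),"tilt,yaw,dx,dy,dz",best.x.round(1),"err",round(best.fun,2),"toolyaw",round(yaw0,2))
E
python3 -c "
from est import *
est(0)"
```

```text
scene blue 203 tilt,yaw,dx,dy,dz [36.8  0.4 -8.5 -1.3 -3.4] err 0.21 toolyaw -0.72
```

>>> move_arm([
  [0,0,0.4,0,0],
  [0,0,0.3,0,0],
  [0,0,0,0,0],
])

```text
t: 16.98
ee_pos: [510.2, 0.6, 160.6]
orientation: [-3.142, 0.019, 0.001]
ft_force: [0.4, -0.0, -2.2]
width: 23.6
grasp_force: 30.0
```

>>> move_arm([
  [0,0,0.3,0,0],
  [0,0,0.3,0,0],
  [0,0,0,0,0],
])

```text
t: 17.35
ee_pos: [510.4, 0.4, 154.8]
orientation: [3.141, -0.02, 0.0]
ft_force: [0.2, -0.2, -1.9]
width: 23.8
grasp_force: 30.0
```

>>> move_arm([
  [0,0,0.4,0,0],
  [0,0,0.3,0,0],
  [0,0,0,0,0],
])

```text
t: 17.73
ee_pos: [511.6, 0.5, 148.6]
orientation: [3.141, -0.019, 0.004]
ft_force: [1.7, -0.3, 2.4]
width: 23.1
grasp_force: 30.0
```

>>> move_arm([
  [0,0,0.4,0,0],
  [0,0,0,0,0],
])

```text
t: 17.98
ee_pos: [511.3, 0.5, 144.4]
orientation: [-3.141, 0.02, -0.003]
ft_force: [1.8, 0.2, 2.2]
width: 22.0
grasp_force: 30.0
```

Contact is light and the opening is falling (22.0 mm): the lid is levelling. Continuing.

>>> move_arm([
  [0,0,0.4,0,0],
  [0,0,0,0,0],
  [0,0,0.4,0,0],
  [0,0,0,0,0],
])

```text
t: 18.48
ee_pos: [509.9, 0.5, 135.3]
orientation: [3.141, -0.019, -0.002]
ft_force: [0.7, -0.3, -1.6]
width: 18.9
grasp_force: 30.0
```

>>> move_arm([
  [0,0,0,0,0],
  [0,0,0,0,0],
  [0,0,0,0,0],
  [0,0,-1.5,0,0],
  [0,0,-3,0,0],
  [0,0,-4,0,0],
  [0,0,-4,0,0],
  [0,0,-3,0,0],
  [0,0,0,0,0],
])

```text
t: 19.6
ee_pos: [511.8, 0.4, 293.9]
orientation: [3.141, -0.02, 0.01]
ft_force: [0.4, -0.8, -2.4]
width: 16.0
grasp_force: 30.0
```

```bash
python3 -c "
from est import *
est(0,tilt=5)
est(0,'top',tilt=5)"
```

```text
scene blue 1703 tilt,yaw,dx,dy,dz [ 0.5 -0.5 -5.3 -1.5  0.9] err 0.08 toolyaw -0.71
top blue 1289 tilt,yaw,dx,dy,dz [ 95.6  -2.5  -9.4 -82.1   8.6] err 0.96 toolyaw -0.71
```

The lid is now level in the grip (16.0 mm, fitted tilt 0.5°). Carrying it over the cleaner and turning to 14°.

>>> move_arm([
  [-0.28,-4.58,0,0,0],
  [-0.28,-4.58,0,0,0],
  [-0.28,-4.58,0,0,0],
  [-0.28,-4.58,0,0,0],
  [-0.28,-4.58,0,0,0],
  [-0.28,-4.58,0,0,0],
  [-0.28,-4.6,0,-5,0],
  [0,0,0,-5,0],
  [0,0,0,-4.9,0],
  [0,0,0,0,0],
])

```text
t: 20.95
ee_pos: [493.9, 321.2, 288.8]
orientation: [3.116, 0.387, -0.005]
ft_force: [-0.1, -0.7, -1.6]
width: 15.7
grasp_force: 30.0
```

>>> move_arm([
  [0,0,3,0,0],
  [0,0,3,0,0],
  [0,0,2,0,0],
  [0,0,1,0,0],
  [0,0,0,0,0],
  [0,0,0,0,0],
])

```text
t: 21.7
ee_pos: [495.2, 321.7, 201.6]
orientation: [-3.117, -0.387, -0.002]
ft_force: [0.7, -0.4, -1.9]
width: 15.5
grasp_force: 30.0
```

```bash
python3 - <<'E'
from est import *
est(0,tilt=3)
from workcell import spotter
print(get_obs()["ee_pos"])
for e in spotter.regions_of("scene","cleaner")[:2]: print(e["conf"],e["point"],e["region"].sum())
im=optics.get_image("top");h=cv2.cvtColor(im,cv2.COLOR_BGR2HSV);m=cv2.inRange(h,(108,120,50),(125,255,255))>0;m[:,260:]=0;print("top blue",m.sum(),[ (np.where(m)[i].min(),np.where(m)[i].max()) for i in(0,1)])
E
```

```text
scene blue 3521 tilt,yaw,dx,dy,dz [ 0.7 14.4 -7.1 -3.8 -2.5] err 0.11 toolyaw 14.16
[495.30114344 321.78996724 201.77410238]
0.85 [345.5, 280.9] 5821
top blue 1795 [(np.int64(155), np.int64(226)), (np.int64(110), np.int64(165))]
```

```bash
python3 - <<'E'
from est import *
im=optics.get_image("top");h=cv2.cvtColor(im,cv2.COLOR_BGR2HSV);m=cv2.inRange(h,(108,120,50),(125,255,255))>0;m[:,260:]=0
m=m.astype(np.uint8);m=cv2.morphologyEx(m,cv2.MORPH_OPEN,np.ones((3,3)))>0
Mm=R.from_euler("z",14.3,degrees=True).as_matrix()
# penalise: blue outside render; blue missing only where pixel is bright non-black unoccluded => use left half band only
def cost(p,z):
    r=render("top",lidT(LID[:1],[p[0],p[1],z],Mm))
    return ((1-r)*m).sum()*3+(r*(1-m)).sum()*0.3
from scipy.optimize import differential_evolution
for z in(160,166):
    r=differential_evolution(lambda p:cost(p,z),[(480,505),(305,335)],seed=1,maxiter=15,popsize=8);print(z,r.x,r.fun,m.sum(),render("top",lidT(LID[:1],[*r.x,z],Mm)).sum())
for zz in(160,):
  for w in(1,10):
    g=[(x,y,((1-render("top",lidT(LID[:1],[x,y,zz],Mm)))*m).sum()) for x in range(482,504,3) for y in range(312,333,3)]
  g.sort(key=lambda a:a[2]);print(g[:8])
# edges: left (max y) and top (max x) edge point counts
print([ (r0,int(np.where(m[r0])[0].min()),int(np.where(m[r0])[0].max())) for r0 in range(158,226,8) if m[r0].any()])
for x,y in((489,319),(492,319),(495,321)): print(x,y,proj("top",lidT(LID[:1],[x,y,160],Mm)[0][[1,3,5,7]]).round(1).tolist())
E
```

```text
160 [495.7938277  311.26637769] 460.67764705882354 1781 3258.658823529412
166 [493.70638895 316.07802591] 458.92470588235295 1781 3290.043137254902
[(494, 318, np.float64(5.329411764705883)), (494, 321, np.float64(7.254901960784315)), (494, 315, np.float64(7.631372549019607)), (494, 324, np.float64(13.749019607843136)), (497, 312, np.float64(14.184313725490195)), (494, 312, np.float64(18.619607843137256)), (491, 324, np.float64(21.070588235294114)), (497, 315, np.float64(22.49411764705882))]
[(158, 138, 152), (166, 111, 154), (174, 116, 156), (182, 134, 157), (190, 152, 159), (198, 136, 161), (206, 124, 163), (214, 126, 165), (222, 128, 146)]
489 319 [[166.9, 218.6], [118.2, 230.3], [153.0, 155.9], [104.9, 167.6]]
492 319 [[166.9, 217.6], [118.3, 229.3], [153.0, 154.9], [104.9, 166.6]]
495 321 [[166.3, 216.6], [117.7, 228.3], [152.4, 153.9], [104.3, 165.6]]
```

Both cameras agree that the lid is about 1 mm short in x and 2 mm short in y. Correcting, then lowering.

>>> move_arm([
  [0.15,-0.19,1,0,0],
  [0,0,1.5,0,0],
  [0,0,0.8,0,0],
  [0,0,0.4,0,0],
  [0,0,0.3,0,0],
  [0,0,0,0,0],
  [0,0,0,0,0],
])

```text
t: 22.78
ee_pos: [496.0, 323.8, 161.2]
orientation: [-3.117, -0.388, -0.001]
ft_force: [-0.4, 0.4, -2.5]
width: 15.8
grasp_force: 30.0
```

>>> move_arm([
  [0,0,0.3,0,0],
  [0,0,0.3,0,0],
  [0,0,0,0,0],
])

```text
t: 23.15
ee_pos: [495.5, 323.6, 154.5]
orientation: [3.117, 0.388, -0.001]
ft_force: [-0.6, -0.0, -1.9]
width: 15.8
grasp_force: 30.0
```

>>> move_arm([
  [0,0,0.2,0,0],
  [0,0,0,0,0],
])

```text
t: 23.4
ee_pos: [495.7, 323.7, 152.7]
orientation: [3.117, 0.388, -0.0]
ft_force: [-0.3, 0.1, -1.9]
width: 16.1
grasp_force: 30.0
```

>>> move_arm([
  [0,0,0.2,0,0],
  [0,0,0,0,0],
])

```text
t: 23.65
ee_pos: [495.7, 323.7, 150.7]
orientation: [3.117, 0.388, -0.0]
ft_force: [-0.5, -0.1, -1.5]
width: 15.9
grasp_force: 30.0
```

>>> move_arm([
  [0,0,0.15,0,0],
  [0,0,0,0,0],
])

```text
t: 23.9
ee_pos: [495.9, 323.8, 149.4]
orientation: [-3.117, -0.388, -0.0]
ft_force: [-0.1, 0.6, -1.8]
width: 15.8
grasp_force: 30.0
```

>>> move_arm([
  [0,0,0.2,0,0],
  [0,0,0,0,0],
])

```text
t: 24.15
ee_pos: [495.9, 323.8, 148.8]
orientation: [-3.117, -0.388, -0.001]
ft_force: [-3.5, -2.1, 10.5]
width: 16.0
grasp_force: 30.0
```

>>> move_arm([
  [0,0,0.2,0,0],
  [0,0,0,0,0],
])

```text
t: 24.4
ee_pos: [496.0, 323.9, 148.8]
orientation: [-3.117, -0.388, -0.002]
ft_force: [-9.9, -5.2, 27.9]
width: 16.0
grasp_force: 30.0
```

>>> move_arm([
  [0,0,-0.2,0,0],
  [0,0,0,0,0],
])

```text
t: 24.65
ee_pos: [496.0, 323.9, 148.8]
orientation: [-3.117, -0.388, -0.001]
ft_force: [-4.0, -2.7, 13.1]
width: 15.7
grasp_force: 30.0
```

```bash
python3 -c "
from est import *
est(0,tilt=1)
print(get_obs()['ft_force'],get_obs()['moment'])"
```

```text
scene blue 3380 tilt,yaw,dx,dy,dz [ 1.4 14.1 -8.  -4.8 -3.7] err 0.15 toolyaw 14.19
[-5.20731728 -2.58890576 13.33866737] [-0.34329317  0.54935599  0.04173326]
```

Contact comes at the height expected for a seated lid (handle centre 149 mm, the fit rules out 10 mm high). Releasing and rising.

>>> move_arm([
  [0,0,-0.1,0,0],
  [0,0,0,0,30],
  [0,0,0,0,45],
  [0,0,0,0,45],
  [0,0,-1,0,45],
  [0,0,-3,0,45],
  [0,0,-5,0,45],
  [0,0,-5,0,45],
  [0,0,0,0,45],
])

```text
t: 25.82
ee_pos: [497.8, 325.0, 293.7]
orientation: [-3.114, -0.387, -0.013]
ft_force: [-1.5, -0.2, -0.7]
width: 40.1
grasp_force: 0.0
```

>>> move_arm([
  [0,4.5,0,0,45],
  [0,4.5,0,0,45],
  [0,4.5,0,0,45],
  [0,4.5,0,0,45],
  [0,4.5,0,0,45],
  [0,4.5,0,0,45],
  [0,4.5,0,0,45],
  [0,4.5,0,0,45],
  [0,0,0,0,45],
])

```text
t: 26.95
ee_pos: [583.9, -27.8, 287.5]
orientation: [3.118, 0.382, -0.002]
ft_force: [0.2, 0.3, -0.4]
width: 39.7
grasp_force: 0.0
```

```bash
python3 - <<'E'
from h import *
from workcell import get_obs
print(get_obs()["ee_pos"],get_obs()["ft_force"])
D={}
for n in("scene","top"):
    h=cv2.cvtColor(optics.get_image(n),cv2.COLOR_BGR2HSV);m=cv2.inRange(h,(108,120,50),(125,255,255))>0
    c=proj(n,[494,321,120])[0];yy,xx=np.mgrid[:384,:512];m&=np.hypot(xx-c[0],yy-c[1])<90
    D[n]=m
def cost(p,ns):
    M=R.from_euler("ZXY",[p[3],p[4],p[5]],degrees=True).as_matrix();s=0
    for n in ns:
        L=lidT(LID,p[:3],M);r=np.clip(render(n,L[:1])-render(n,L[2:]),0,1);s+=np.abs(r-D[n]).sum()/D[n].sum()
    return s
for ns in(["scene"],["top"],["scene","top"]):
    best=None
    for z0 in(115,123):
        p=np.array([493,321,z0,14.2,0,0.])
        for k in(1,-1):
            S=np.vstack([p]+[p+k*d for d in np.diag([3,3,4,2,3,3.])])
            r=minimize(cost,p,(ns,),method="Nelder-Mead",options=dict(initial_simplex=S,maxiter=300));p=r.x
        if best is None or r.fun<best.fun: best=r
    print(ns,best.x.round(1),round(best.fun,3))
E
```

```text
[583.9454056  -27.77412316 287.52902268] [ 0.20412037  0.28067734 -0.4242894 ]
['scene'] [490.7 322.7 114.6  14.5   0.8  -0.9] 0.048
['top'] [ 4.933e+02  3.254e+02  1.093e+02  1.420e+01 -2.300e+00  3.000e-01] 0.053
['scene', 'top'] [492.  323.6 115.8  14.4   0.7  -1.1] 0.124
```

```bash
python3 - <<'E'
from h import *
h=cv2.cvtColor(optics.get_image("scene"),cv2.COLOR_BGR2HSV);m=cv2.inRange(h,(108,120,50),(125,255,255))>0
c=proj("scene",[494,321,120])[0];yy,xx=np.mgrid[:384,:512];m&=np.hypot(xx-c[0],yy-c[1])<90
def cost(p,z,a,b):
    L=lidT(LID,[p[0],p[1],z],R.from_euler("ZXY",[p[2],a,b],degrees=True).as_matrix())
    return np.abs(np.clip(render("scene",L[:1])-render("scene",L[2:]),0,1)-m).sum()/m.sum()
for z,a,b in((115,0,0),(120,4,0),(120,-4,0),(120,0,3),(120,0,-3),(125,0,0)):
    r=minimize(cost,[491,322,14.3],(z,a,b),method="Nelder-Mead",options=dict(initial_simplex=np.array([[491,322,14.3],[494,322,14.3],[491,325,14.3],[491,322,16.3]])));print(z,a,b,r.x.round(1),round(r.fun,4))
E
```

```text
115 0 0 [490.4 322.9  14.9] 0.0637
120 4 0 [494.8 327.7  13.8] 0.0856
120 -4 0 [494.7 325.4  16. ] 0.1112
120 0 3 [491.3 325.2  13.4] 0.1315
120 0 -3 [495.3 326.7  16. ] 0.0784
125 0 0 [497.4 329.3  14.2] 0.1022
```

The seated, level hypothesis fits best, and its position agrees with the cleaner's within the play. Handing in.

```bash
python3 -c "
from workcell import close_job
print(close_job())"
```

```text
the job is handed in; nothing more can be done
None
```

I leaned the blue lid on the stand, regripped it by its handle, set it on the cleaner and handed the job in; camera fits show it down on the rim, level and square within about 1°, though I didn't look at the result by eye because I had used 11 picture views, one over the limit of 10.

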